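# Make up a travel kit and a writing kit

## Task

Make up two kits from the things that lie between and just behind the two trays, not from those at the far left of the desk. Travel kit, in the blue tray: lay the white earbud case flat in the felt-lined bay and the black travel adapter flat in the bare bay. Writing kit, in the orange tray: lay the red pen flat in the felt-lined lane and the white eraser flat in the bare lane; leave the blue pen and the black binder clip where they are.

Things in the scene. Friction and masses are not known exactly. Their poses are not given: they have to be found in the camera images.
- travel_tray: Blue fixed tray (mm): outside 171 (own x) x 108 (own y) x 16 high, walls 4; own x within 12 deg of world x. Origin: centre of its underside, on the desk; z up. A 3 mm divider, 14 high, at own x = 0 makes two bays, each 80 (x) x 100 (y) inside: the one centred at own x = +41.5 has dark grey felt (floor 4 above the desk), the one at own x = -41.5 is bare blue (floor 3 above the desk).
- writing_tray: Orange fixed tray (mm): outside 171 (own x) x 135 (own y) x 16 high, walls 4; own x within 12 deg of world x. Origin: centre of its underside, on the desk; z up. A 3 mm divider, 14 high, along own y = 0 makes two lanes, each 163 long (x) x 62 wide (y): the one centred at own y = +32.5 has dark grey felt (floor 4 above the desk), the one at own y = -32.5 is bare orange (floor 3 above the desk).
- earbud_case: Closed white earbud case (its lid does not open), rounded box 50 mm (own x, the width to grip; the solid body is 46) by 58 (own y) by 24 high, 45 g, lying flat. Origin: centre of the underside; z up.
- adapter: Small black travel adapter, rounded block 46 mm (own x) by 30 (own y, the width to grip) by 24 high, 60 g, lying flat. Origin: centre of the underside; z up.
- eraser: White eraser, block 20 mm (own x, the width to grip) by 43 (own y) by 13 high, 18 g, lying flat. Origin: centre of the underside; z up.
- red_pen: Red pen lying on the desk, 11 mm wide (own x, the width to grip) by 141 long (own y) by 12 high, 12 g; it does not roll. Origin: middle of its length, on its underside; z up. When carrying, keep clear of the wooden organizer with jars on it (up to 250 mm high) that stands behind, at world x over 0.63 and y from 0.18 to 0.60.
- blue_pen: Blue pen of the same shape as the red one (11 x 141 x 12 mm, length along own y), loose; it is to be left alone. Origin: middle of its length, on its underside.
- clip: Black binder clip standing on the desk with its wire loops up, 32 mm (own x) by 30 (own y) by 42 high, loose; it is to be left alone. Origin: centre of its underside.
There are look-alikes about, which are no part of the job. Of the things that look like the earbud_case, the larger one is meant.

How it is judged:
By the outcome, as a careful person would: the job done as asked, in the order asked, and still so for the second after the job is handed in, with the robot touching nothing.
It also fails if it takes over 99 s, if anything falls off the work surface, if the arm or the gripper's body presses on something with over 40 N, if the wrist force passes 120 N, or if a joint passes its speed limit or range.

## Robot

A 7-joint arm with a two-finger parallel gripper is mounted at the origin on a cart in front of the work surface, level with it; the furniture and walls round the work are solid. World frame = base frame: x ahead of the robot, y to its left, z up, the work surface at z = 0. Lengths are in m, angles in rad, forces in N, time in s.
With the tool pointing down it reaches from about 0.425 to 0.925 m from the base axis. Payload 6.8 kg.
Tool frame: the origin (TCP) lies at the very end of the fingers, on their centre line; the grasp point (between the pads) lies 19 mm behind it; z points along the fingers, y is the line along which they close (so a half turn about z gives the same grasp; the last joint's range is limited). The gripper opens to 85 mm and grips with 20 to 120 N. Pads are 22 mm wide; open, the fingers measure 114 mm over their backs; the gripper's body (76 mm by 85 mm) begins 54 mm behind the grasp point. The pads swing forward as they close: fully open they stand 13 mm farther back than shut.
Start: joints at [1.17, 0.477, 0.022, 1.555, -0.011, 1.109, -0.083], TCP at [0.195, -0.646, 0.231] pointing down, gripper open.
Joint ranges: [-2.96, 2.96], [-0.34, 2.1], [-1.41, 1.46], [0.24, 2.44], [-1.37, 4.51], [0.17, 1.92], [-2.96, 2.96]. Speed limits (rad/s): [2.39, 2.39, 3.14, 3.14, 3.14, 3.14, 3.14].

## Interface

Orientations are given as a unit quaternion [w, x, y, z].
In Python, from station import telemetry, viewer, job, search_frame, cut_out gives the robot as it stands. The module is installed in compiled form; this text tells all that it offers.
- The arm moves only by the shell command python3 -m crank 'ROWS' [FORCE]. ROWS is JSON, a list of rows, each an object with "delta_rot": the turn, a rotation vector about the tool's x, y, z in degrees, a list of three; "xyz": the shift along the tool's x, y, z in m, a list of three; "fingers": the gripper command: -1 is fully open, 1 is shut, values between are in proportion. In form: [{"delta_rot": [ax, ay, az], "xyz": [dx, dy, dz], "fingers": fingers}, ...]. A call has 1 to 10 rows; each row is the pose to reach, as a shift and turn from the pose commanded when the call began, along the tool's axes at that moment; what a row does not reach only later rows make up. A row lasts 1/10 s, in which the tool goes at most 50 mm and 8.59 degrees, less where a joint would pass 70% of its speed; a pose out of reach is approached as far as the arm can. A call with a gripper value outside its range is refused whole. The fingers move at their own pace and stop on an object; FORCE is the grip in N (left out, the last holds). Time passes only in rows, so rows that repeat a pose let the fingers close. It gives the time, the measured TCP pose, the force, the opening and the grip force at its end, in the units of the state.
- telemetry.get_obs(): the state, without advancing time (a new reading comes with each control period).
- viewer.read_camera(name): name is "scene" or "top" or "wrist"; returns a dict with "img" (480x640x3 uint8, red, green, blue), "fx", "fy", "cx", "cy" (pixels), "origin" and "rotation" of the camera in the world. Camera axes: x right, y up, looking along -z (the intrinsics and any distortion apply to the point x, -y, -z); pixel columns grow to the right and rows downward; lengths in m; the calibration is good to about 2 mm. A picture is of the moment at which its call begins. There is no depth.
- job.hand_in(): hands the job in; it is judged then, once.
Trained networks look in the newest picture that a camera, given by its name, has taken for a name from the list of things; names that differ only in an ending like _2 or _b are one class to them, and where a whole thing is asked for, a point or a joint stands for the part that bears it (a point fixed in the world has none). Each returns a list of dicts, best first, with "score" (0 to 1); they miss things now and then, are a little off and sometimes report something else, mostly with a low value. They report only what shows in the picture. A call takes as long as a camera call. They do not tell look-alikes from the thing itself.
- search_frame(camera, thing): "pixel" ([column, row] in pixels, amid what is visible of it).
- cut_out(camera, thing): "pixels" (480x640 bool, what is visible of it) and "pixel" ([column, row] in pixels, amid what is visible of it).
The state is a dict: "t": time; "q": joint angles; "joint_vel": joint speeds; "joint_torque": joint torques, N m; "eef_pos": TCP position; "tool_rot": TCP orientation; "contact_force": force on the tool from outside, world axes, zero at the start; "torque": the same for the moment, N m; "gripper_width": opening from 0.0 (shut) to 1.0 (fully open); "grasp_force": force on a finger pad.
Only numpy, scipy, OpenCV 4.12 (cv2) and the standard library are available. Lean on these libraries where they do the work, as an engineer would, in place of code of your own. Each camera call takes 0.05 s, during which the arm holds its last target. There are 200 camera calls.

## Working session

There is one attempt and no reset: what is moved stays moved. The work goes in short steps, Python scripts to look and compute and a shell command to move; the robot and the scene stay as the last step left them, time stands still between calls to the robot, and variables do not carry over. Pictures are saved under pics/ and viewed, at most 16 in all, crops included, and the job is handed in when it is done.

```bash
mkdir -p pics
cat > h.py <<'E'
import numpy as np, cv2
from station import telemetry, viewer, job, search_frame, cut_out
from scipy.spatial.transform import Rotation as R
def cam(n): return viewer.read_camera(n)
def save(c,f): cv2.imwrite('pics/'+f,c['img'][:,:,::-1])
def w(c,px,z):
    px=np.atleast_2d(px).astype(float)
    d=np.c_[(px[:,0]-c['cx'])/c['fx'],-(px[:,1]-c['cy'])/c['fy'],-np.ones(len(px))]
    d=d@np.array(c['rotation']).T if np.array(c['rotation']).shape==(3,3) else R.from_quat(np.roll(c['rotation'],-1)).apply(d)
    o=np.array(c['origin']); return o+d*((z-o[2])/d[:,2])[:,None]
E
python3 - <<'E'
from h import *
for n in ['top','scene']:
    c=cam(n); save(c,n+'0.png'); print({k:v for k,v in c.items() if k!='img'})
c=cam('top')
for t,z in [('travel_tray',.016),('writing_tray',.016),('earbud_case',.024),('adapter',.024),('eraser',.013),('red_pen',.012),('blue_pen',.012),('clip',.03)]:
    for r in cut_out('top',t):
        p=np.argwhere(r['pixels'])[:,::-1]
        rc=cv2.minAreaRect(w(c,p,z)[:,:2].astype(np.float32)*1000)
        print(t,round(r['score'],2),np.round(r['pixel']),len(p),np.round(np.r_[rc[0],rc[1],rc[2]],1))
s=telemetry.get_obs(); print({k:np.round(v,3) for k,v in s.items()})
E
```

```text
{'fx': 507.4886613751628, 'fy': 507.4886613751628, 'cx': 322.1012602497212, 'cy': 231.42637977538385, 'origin': array([0.40562326, 0.18891344, 0.99501898]), 'rotation': array([-0.70038523, -0.04330194,  0.05744971,  0.71013027])}
{'fx': 545.5148474054035, 'fy': 545.5148474054035, 'cx': 318.82635633517214, 'cy': 235.7615093715014, 'origin': array([ 0.08599013, -0.25004368,  0.59426701]), 'rotation': array([ 0.82958778,  0.37886448, -0.16760299, -0.37437288])}
travel_tray 0.64 [204. 253.] 5023 [512.9 396.  110.2 172.8  89.2]
travel_tray 0.37 [314. 305.] 221 [406.3 187.8  19.3  41.9  11.6]
writing_tray 0.89 [417. 260.] 6153 [492.6  -9.2 171.8 137.6   1.1]
earbud_case 0.68 [308. 212.] 680 [575.5 200.5  56.5  48.4  71. ]
earbud_case 0.68 [272. 292.] 420 [422.6 266.1  36.3  43.7  44.2]
adapter 0.64 [309. 261.] 393 [489.8 191.8  48.5  31.7  20.9]
adapter 0.6 [316. 304.] 229 [406.6 187.4  19.6  41.6  11.5]
eraser 0.53 [315. 306.] 261 [406.2 187.7  22.   44.4  11.6]
red_pen 0.56 [387. 157.] 270 [698.7  35.6 128.9  10.   84.5]
blue_pen 0.56 [389. 187.] 208 [640.   40.6 117.8   9.3  86.5]
clip 0.44 [316. 174.] 134 [656.1 176.   16.7  33.9  63.2]
clip 0.16 [388. 157.] 313 [693.   35.4 132.5  10.4  84.3]
{'t': np.float64(0.55), 'q': array([ 1.17 ,  0.477,  0.022,  1.555, -0.011,  1.109, -0.083]), 'joint_vel': array([ 0.001,  0.001, -0.001, -0.001,  0.001, -0.001,  0.001]), 'joint_torque': array([-2.0000e-03, -5.9591e+01,  1.6050e+00, -2.8136e+01,  1.2000e-02,
        2.0000e-03,  0.0000e+00]), 'eef_pos': array([ 0.195, -0.646,  0.231]), 'tool_rot': array([0.   , 0.989, 0.146, 0.   ]), 'contact_force': array([-0.014, -0.035, -0.023]), 'torque': array([ 0.029,  0.03 , -0.008]), 'grasp_force': np.float64(0.0), 'gripper_width': np.float64(1.005)}
```

View pics/top0.png

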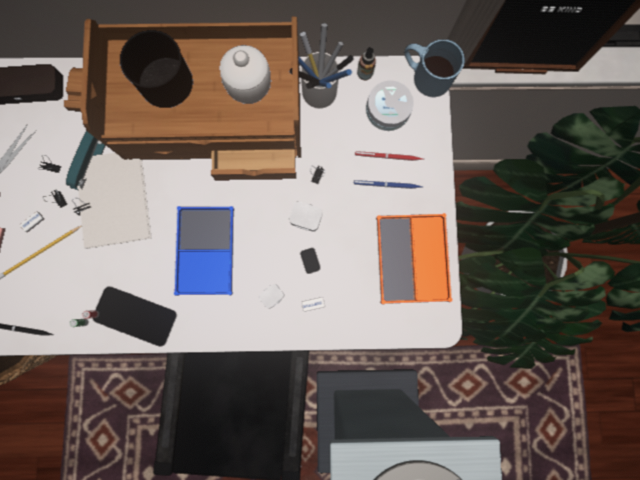

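View pics/scene0.png

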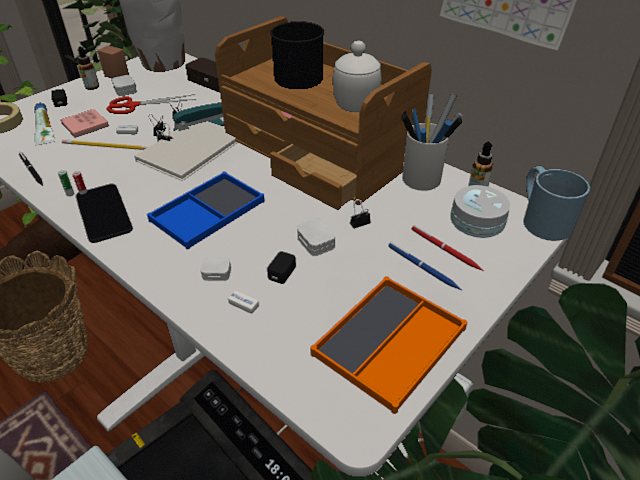

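Top view: blue tray about (204,252) with its felt up (+x), orange tray (414,259) with its felt on the left (+y). The large case is at (306,215), adapter (310,260), eraser (313,304) and red pen (389,155). The scene view confirms this, and the plant on the right should be cleared high up.

```bash
cat >> h.py <<'E'
def go(x,y,z,th):
    "shift (tool axes) and turn to TCP x,y,z with finger line (tool y) at world angle th deg (mod 180)"
    s=telemetry.get_obs(); r=R.from_quat(np.roll(s['tool_rot'],-1)); best=None
    for t in (th,th+180):
        a=np.radians(t); Y=np.array([np.cos(a),np.sin(a),0]); Z=np.array([0,0,-1.]); T=R.from_matrix(np.c_[np.cross(Y,Z),Y,Z])
        rv=np.degrees((r.inv()*T).as_rotvec())
        if best is None or np.linalg.norm(rv)<np.linalg.norm(best): best=rv
    d=r.inv().apply(np.array([x,y,z])-s['eef_pos'])
    print('xyz',np.round(d,4),'rot',np.round(best,1),'q7',round(float(s['q'][6]),2))
E
python3 -c "
from h import *
go(.36,-.36,.34,-73.2);go(.575,.2,.2,-19);go(.575,.2,.2,-19+90)"
```

```text
xyz [ 0.2407 -0.2264 -0.1087] rot [ 0. -0. -0.] q7 -0.08
xyz [ 0.6082 -0.7005  0.0313] rot [  0.   -0.  -54.2] q7 -0.08
xyz [ 0.6082 -0.7005  0.0313] rot [ 0.  -0.  35.8] q7 -0.08
```

```bash
r='{"delta_rot":[0,0,0],"xyz":[0,0,-0.11],"fingers":-1}'
python3 -m crank '[{"delta_rot":[0,0,0],"xyz":[0,0,-0.05],"fingers":-1},{"delta_rot":[0,0,0],"xyz":[0,0,-0.11],"fingers":-1},{"delta_rot":[0,0,0],"xyz":[0.05,-0.045,-0.11],"fingers":-1},{"delta_rot":[0,0,-8],"xyz":[0.09,-0.085,-0.11],"fingers":-1},{"delta_rot":[0,0,-16],"xyz":[0.13,-0.12,-0.11],"fingers":-1},{"delta_rot":[0,0,-24],"xyz":[0.17,-0.16,-0.11],"fingers":-1},{"delta_rot":[0,0,-32],"xyz":[0.21,-0.2,-0.11],"fingers":-1},{"delta_rot":[0,0,-40],"xyz":[0.24,-0.226,-0.11],"fingers":-1},{"delta_rot":[0,0,-48],"xyz":[0.24,-0.226,-0.11],"fingers":-1},{"delta_rot":[0,0,-54],"xyz":[0.24,-0.226,-0.11],"fingers":-1}]'
python3 -c "
from h import *
go(.36,-.36,.34,-19);go(.575,.2,.2,-19)"
```

```text
t: 1.55
eef_pos: [0.3626, -0.3558, 0.342]
tool_rot: [0.0, 0.811, 0.585, 0.001]
contact_force: [0.0, -1.0, -0.6]
gripper_width: 1.0
grasp_force: 0.0
xyz [-0.0048 -0.0012  0.002 ] rot [ 0.1 -0.1  0.6] q7 0.3
xyz [0.5943 0.0255 0.1426] rot [ 0.1 -0.1  0.6] q7 0.3
```

```bash
python3 -m crank '[{"delta_rot":[0,0,0],"xyz":[0.05,0.002,0],"fingers":-0.5},{"delta_rot":[0,0,0],"xyz":[0.1,0.004,0],"fingers":-0.5},{"delta_rot":[0,0,0],"xyz":[0.15,0.006,0],"fingers":-0.5},{"delta_rot":[0,0,0],"xyz":[0.2,0.009,0],"fingers":-0.5},{"delta_rot":[0,0,0],"xyz":[0.25,0.011,0],"fingers":-0.5},{"delta_rot":[0,0,0],"xyz":[0.3,0.013,0.02],"fingers":-0.5},{"delta_rot":[0,0,0],"xyz":[0.35,0.015,0.04],"fingers":-0.5},{"delta_rot":[0,0,0],"xyz":[0.4,0.017,0.06],"fingers":-0.5},{"delta_rot":[0,0,0],"xyz":[0.45,0.019,0.08],"fingers":-0.5},{"delta_rot":[0,0,0],"xyz":[0.5,0.021,0.1],"fingers":-0.5}]'
python3 -m crank '[{"delta_rot":[0,0,0],"xyz":[0.05,0.002,0.02],"fingers":-0.5},{"delta_rot":[0,0,0],"xyz":[0.093,0.004,0.04],"fingers":-0.5},{"delta_rot":[0,0,0],"xyz":[0.093,0.004,0.04],"fingers":-0.5},{"delta_rot":[0,0,0],"xyz":[0.093,0.004,0.04],"fingers":-0.5},{"delta_rot":[0,0,0],"xyz":[0.093,0.004,0.04],"fingers":-0.5}]'
cat >> h.py <<'E'
def seg(camn,t,z,f=None):
    c=cam(camn)
    if f: save(c,f)
    for r in cut_out(camn,t):
        m=r['pixels'].astype(np.uint8); 
        p=np.argwhere(m)[:,::-1]
        rc=cv2.minAreaRect(w(c,p,z)[:,:2].astype(np.float32)*1000)
        print(t,round(r['score'],2),np.round(r['pixel']),len(p),np.round(np.r_[rc[0],rc[1],rc[2]],1))
    return c
E
python3 -c "
from h import *
c=seg('wrist','earbud_case',.02,'w1.png')
print(c['origin'])
s=telemetry.get_obs();print(s['eef_pos'],s['gripper_width'])
go(.575,.2,.2,-19)"
```

```text
t: 2.55
eef_pos: [0.5378, 0.0891, 0.2482]
tool_rot: [0.0, 0.815, 0.579, 0.0]
contact_force: [0.1, -0.9, 0.4]
gripper_width: 0.75
grasp_force: 0.0
t: 3.05
eef_pos: [0.5718, 0.1728, 0.2089]
tool_rot: [0.0, 0.816, 0.579, -0.0]
contact_force: [0.4, -1.0, 0.8]
gripper_width: 0.753
grasp_force: 0.0
earbud_case 0.98 [314. 181.] 3831 [579.2 201.1  59.3  48.7  73.9]
earbud_case 0.64 [120. 166.] 2406 [430.9 267.7  37.7  46.2  40. ]
earbud_case 0.43 [144. 253.] 1119 [416.3 191.2  23.4  41.6   9.9]
earbud_case 0.34 [224. 221.] 1932 [494.1 194.1  50.7  30.3  17.3]
earbud_case 0.18 [492. 298.] 1320 [698.2  42.1 131.4  10.6  84.3]
[0.59934691 0.24898885 0.35079442]
[0.57202961 0.1722138  0.2094164 ] 0.7505031503581409
xyz [ 0.0272 -0.0064  0.0094] rot [ 0.1  0.  -0.4] q7 -0.99
```

View pics/w1.png

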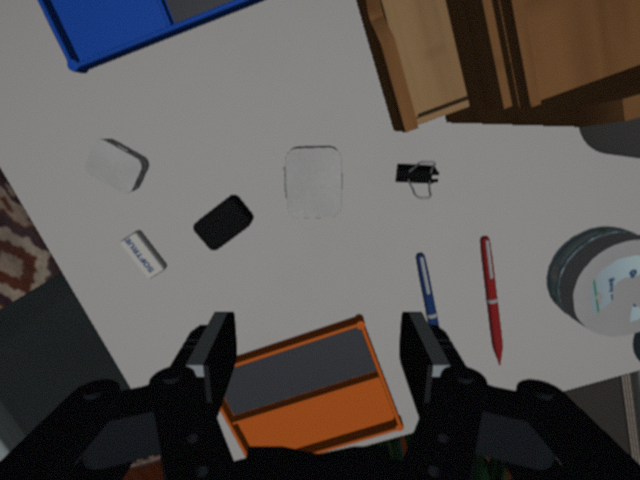

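The wrist view shows the big case at (314,181), adapter (224,221), eraser (143,254) and red pen (492,298), which agrees with the top view. I'll grasp the case at (577,200.5) with the finger line at -17°.

```bash
python3 -c "
from h import *
go(.577,.2005,.05,-17)"
```

```text
xyz [ 0.0284 -0.0049  0.1594] rot [ 0.1  0.  -2.4] q7 -0.99
```

```bash
python3 -m crank '[{"delta_rot":[0,0,-2.4],"xyz":[0.028,-0.005,0.04],"fingers":-0.5},{"delta_rot":[0,0,-2.4],"xyz":[0.028,-0.005,0.08],"fingers":-0.5},{"delta_rot":[0,0,-2.4],"xyz":[0.028,-0.005,0.12],"fingers":-0.5},{"delta_rot":[0,0,-2.4],"xyz":[0.028,-0.005,0.159],"fingers":-0.5},{"delta_rot":[0,0,-2.4],"xyz":[0.028,-0.005,0.159],"fingers":-0.5},{"delta_rot":[0,0,-2.4],"xyz":[0.028,-0.005,0.159],"fingers":-0.5},{"delta_rot":[0,0,-2.4],"xyz":[0.028,-0.005,0.159],"fingers":-0.5}]'
python3 -c "
from h import *
c=seg('wrist','earbud_case',.02,'w2.png')
go(.577,.2005,.002,-17)"
```

```text
t: 3.85
eef_pos: [0.5779, 0.2025, 0.0524]
tool_rot: [0.001, 0.803, 0.596, 0.002]
contact_force: [0.4, -0.0, 0.7]
gripper_width: 0.748
grasp_force: 0.0
earbud_case 0.87 [ 17. 254.] 2169 [450.7 259.2  40.3  17.9  59.2]
earbud_case 0.7 [319. 288.] 11670 [579.7 202.8  65.7  48.7  72.9]
xyz [-0.0024 -0.0003  0.0503] rot [ 0.2 -0.1  0.1] q7 -1.11
```

View pics/w2.png

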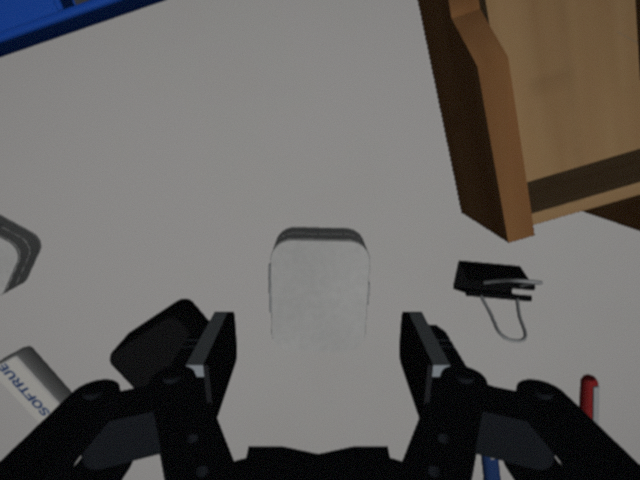

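The case is centred between the fingers at (320,290), and the adapter and clip are clear. I'll descend and grip.

```bash
python3 -m crank '[{"delta_rot":[0,0,0],"xyz":[-0.002,0,0.03],"fingers":-0.5},{"delta_rot":[0,0,0],"xyz":[-0.002,0,0.049],"fingers":-0.5},{"delta_rot":[0,0,0],"xyz":[-0.002,0,0.049],"fingers":-0.5},{"delta_rot":[0,0,0],"xyz":[-0.002,0,0.049],"fingers":-0.5},{"delta_rot":[0,0,0],"xyz":[-0.002,0,0.049],"fingers":0.3},{"delta_rot":[0,0,0],"xyz":[-0.002,0,0.049],"fingers":0.3},{"delta_rot":[0,0,0],"xyz":[-0.002,0,0.049],"fingers":0.3},{"delta_rot":[0,0,0],"xyz":[-0.002,0,0.049],"fingers":0.3},{"delta_rot":[0,0,0],"xyz":[-0.002,0,0.049],"fingers":0.3}]' 40
python3 -m crank '[{"delta_rot":[0,0,0],"xyz":[0,0,0],"fingers":0.3},{"delta_rot":[0,0,0],"xyz":[0,0,-0.02],"fingers":0.3},{"delta_rot":[0,0,0],"xyz":[0,0,-0.04],"fingers":0.3},{"delta_rot":[0,0,0],"xyz":[0,0,-0.07],"fingers":0.3},{"delta_rot":[0,0,0],"xyz":[0,0,-0.1],"fingers":0.3},{"delta_rot":[0,0,0],"xyz":[0,0,-0.1],"fingers":0.3},{"delta_rot":[0,0,0],"xyz":[0,0,-0.1],"fingers":0.3}]'
python3 -c "
from h import *
c=seg('wrist','earbud_case',.02)
c=seg('top','travel_tray',.014)
c=seg('top','writing_tray',.014)
c=seg('wrist','travel_tray',.016)
go(.554,.3955,.1,89.2)"
```

```text
t: 4.85
eef_pos: [0.5768, 0.201, 0.0025]
tool_rot: [0.0, 0.803, 0.596, 0.001]
contact_force: [-0.6, -0.7, 7.1]
gripper_width: 0.53
grasp_force: 42.0
t: 5.55
eef_pos: [0.576, 0.2003, 0.1016]
tool_rot: [0.0, 0.803, 0.596, 0.001]
contact_force: [0.4, -0.5, -1.4]
gripper_width: 0.526
grasp_force: 41.2
earbud_case 0.82 [ 49. 218.] 4979 [433.3 269.4  41.   47.1  40.6]
earbud_case 0.58 [317. 339.] 20241 [560.  143.7 120.9  84.6  73.1]
travel_tray 0.71 [205. 249.] 4996 [513.9 396.6 111.2 171.3  89.3]
writing_tray 0.68 [395. 292.] 1013 [441.4  13.6  73.1  89.4   0.9]
travel_tray 0.85 [76. 28.] 11133 [513.3 358.1  36.6 141.8  89.9]
xyz [ 1.809e-01 -7.670e-02 -1.000e-04] rot [-0.   0.1 74. ] q7 -1.07
```

```bash
python3 -c "
from h import *
go(.52,.26,.1,89.2);go(.53,.3955,.1,89.2);go(.555,.3955,.1,89.2)"
```

```text
xyz [ 0.0413 -0.0701 -0.    ] rot [-0.   0.1 74. ] q7 -1.07
xyz [ 1.739e-01 -9.970e-02 -1.000e-04] rot [-0.   0.1 74. ] q7 -1.07
xyz [ 1.812e-01 -7.580e-02 -1.000e-04] rot [-0.   0.1 74. ] q7 -1.07
```

```bash
python3 -m crank '[{"delta_rot":[0,0,-8],"xyz":[0.02,-0.035,0],"fingers":0.3},{"delta_rot":[0,0,-16],"xyz":[0.041,-0.07,0],"fingers":0.3},{"delta_rot":[0,0,-24],"xyz":[0.075,-0.078,0],"fingers":0.3},{"delta_rot":[0,0,-32],"xyz":[0.108,-0.085,0],"fingers":0.3},{"delta_rot":[0,0,-40],"xyz":[0.14,-0.092,0],"fingers":0.3},{"delta_rot":[0,0,-48],"xyz":[0.174,-0.1,0],"fingers":0.3},{"delta_rot":[0,0,-56],"xyz":[0.174,-0.1,0],"fingers":0.3},{"delta_rot":[0,0,-64],"xyz":[0.174,-0.1,0],"fingers":0.3},{"delta_rot":[0,0,-72],"xyz":[0.174,-0.1,0],"fingers":0.3},{"delta_rot":[0,0,-80],"xyz":[0.174,-0.1,0],"fingers":0.3}]'
python3 -m crank '[{"delta_rot":[0,0,-8],"xyz":[0,0,0],"fingers":0.3},{"delta_rot":[0,0,-16],"xyz":[0,0,0],"fingers":0.3},{"delta_rot":[0,0,-24],"xyz":[0,0,0],"fingers":0.3},{"delta_rot":[0,0,-26],"xyz":[0,0,0],"fingers":0.3},{"delta_rot":[0,0,-26],"xyz":[0,0,0],"fingers":0.3},{"delta_rot":[0,0,-26],"xyz":[0,0,0],"fingers":0.3}]'
python3 -c "
from h import *
c=cam('wrist');save(c,'w3.png')
go(.555,.3955,.1,89.2);go(.555,.3955,.006,89.2)"
```

```text
t: 6.95
eef_pos: [0.53, 0.3957, 0.1001]
tool_rot: [-0.0, 0.229, 0.973, -0.0]
contact_force: [0.3, -0.6, 0.4]
gripper_width: 0.53
grasp_force: 41.3
t: 7.55
eef_pos: [0.5301, 0.3956, 0.1003]
tool_rot: [-0.0, 0.008, 1.0, -0.0]
contact_force: [0.2, 0.4, -0.9]
gripper_width: 0.53
grasp_force: 41.3
xyz [-0.0249  0.0002  0.0004] rot [-0.  -0.  -0.1] q7 0.27
xyz [-0.0249  0.0002  0.0944] rot [-0.  -0.  -0.1] q7 0.27
```

View pics/w3.png

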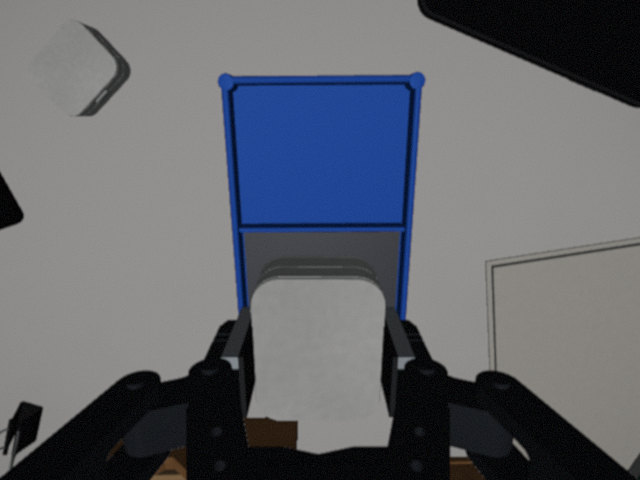

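The case is held square over the felt bay, with the divider at row 229 and the tray's near corners at (225,79) and (417,79). I'll check the tray pose from these pixels.

```bash
python3 -c "
from h import *
c=cam('wrist')
print(w(c,[[225,79],[417,79]],.016)); print(w(c,[[242,229],[405,229]],.014))"
```

```text
[[0.43163152 0.34902384 0.016     ]
 [0.43325419 0.45061823 0.016     ]]
[[0.51452719 0.35143848 0.014     ]
 [0.51601634 0.44904546 0.014     ]]
```

```bash
python3 -m crank '[{"delta_rot":[0,0,0],"xyz":[-0.026,0.0025,0.02],"fingers":0.3},{"delta_rot":[0,0,0],"xyz":[-0.026,0.0025,0.04],"fingers":0.3},{"delta_rot":[0,0,0],"xyz":[-0.026,0.0025,0.06],"fingers":0.3},{"delta_rot":[0,0,0],"xyz":[-0.026,0.0025,0.075],"fingers":0.3},{"delta_rot":[0,0,0],"xyz":[-0.026,0.0025,0.085],"fingers":0.3},{"delta_rot":[0,0,0],"xyz":[-0.026,0.0025,0.092],"fingers":0.3},{"delta_rot":[0,0,0],"xyz":[-0.026,0.0025,0.093],"fingers":0.3},{"delta_rot":[0,0,0],"xyz":[-0.026,0.0025,0.093],"fingers":0.3}]'
python3 -m crank '[{"delta_rot":[0,0,0],"xyz":[0,0,0],"fingers":-0.3},{"delta_rot":[0,0,0],"xyz":[0,0,0],"fingers":-0.3},{"delta_rot":[0,0,0],"xyz":[0,0,0],"fingers":-0.3},{"delta_rot":[0,0,0],"xyz":[0,0,-0.03],"fingers":-0.3},{"delta_rot":[0,0,0],"xyz":[0,0,-0.07],"fingers":-0.3},{"delta_rot":[0,0,0],"xyz":[0,0,-0.1],"fingers":-0.3},{"delta_rot":[0,0,0],"xyz":[0,0,-0.12],"fingers":-0.3},{"delta_rot":[0,0,0],"xyz":[0,0,-0.12],"fingers":-0.3}]'
python3 -c "
from h import *
c=seg('wrist','earbud_case',.026,'w4.png')
c=seg('wrist','adapter',.024)
c=seg('wrist','eraser',.013)
go(.491,.193,.15,109);go(.491,.193,.15,20)"
```

```text
t: 8.45
eef_pos: [0.5562, 0.3983, 0.008]
tool_rot: [0.0, 0.007, 1.0, 0.0]
contact_force: [0.2, 0.5, -0.7]
gripper_width: 0.528
grasp_force: 41.3
t: 9.25
eef_pos: [0.5572, 0.3993, 0.131]
tool_rot: [0.002, 0.007, 1.0, 0.002]
contact_force: [-0.1, 0.3, 0.6]
gripper_width: 0.649
grasp_force: 0.0
earbud_case 0.89 [94. 29.] 4741 [429.5 276.5  38.4  42.9  40.6]
earbud_case 0.72 [315. 241.] 6196 [556.1 398.8  48.2  62.3  89.1]
adapter 0.8 [ 14. 155.] 1998 [494.7 218.6  23.3  47.7  75.1]
eraser 0.38 [320. 144.] 39743 [516.6 398.8 111.2 175.3  89.5]
xyz [ 0.0618 -0.2051 -0.0236] rot [ -0.1  -0.1 -19.8] q7 0.32
xyz [ 0.0618 -0.2051 -0.0236] rot [-0.1 -0.  69.2] q7 0.32
```

View pics/w4.png

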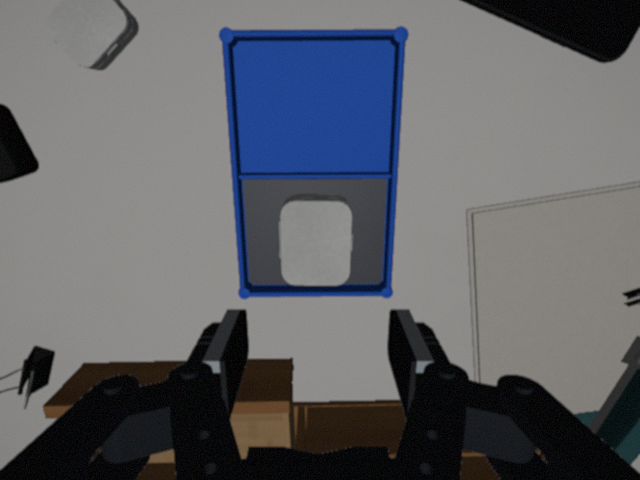

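The case lies flat in the felt bay at (315,241). Next is the adapter.

```bash
python3 -m crank '[{"delta_rot":[0,0,-5],"xyz":[0.015,-0.05,-0.023],"fingers":-0.25},{"delta_rot":[0,0,-10],"xyz":[0.03,-0.1,-0.023],"fingers":-0.25},{"delta_rot":[0,0,-15],"xyz":[0.045,-0.15,-0.023],"fingers":-0.25},{"delta_rot":[0,0,-20],"xyz":[0.062,-0.195,-0.023],"fingers":-0.25},{"delta_rot":[0,0,-20],"xyz":[0.062,-0.205,-0.023],"fingers":-0.25},{"delta_rot":[0,0,-20],"xyz":[0.062,-0.205,-0.023],"fingers":-0.25},{"delta_rot":[0,0,-20],"xyz":[0.062,-0.205,-0.023],"fingers":-0.25},{"delta_rot":[0,0,-20],"xyz":[0.062,-0.205,-0.023],"fingers":-0.25}]'
python3 -c "
from h import *
c=seg('wrist','adapter',.02,'w5.png')
go(.4915,.1935,.002,109)"
```

```text
t: 10.35
eef_pos: [0.4913, 0.1954, 0.1507]
tool_rot: [0.0, -0.167, 0.986, 0.001]
contact_force: [0.1, -0.6, -1.1]
gripper_width: 0.625
grasp_force: 0.0
adapter 0.61 [316. 234.] 2689 [491.5 193.2  50.   30.2  17.3]
xyz [ 0.0005 -0.0021  0.1487] rot [0.1 0.  0.3] q7 0.81
```

View pics/w5.png

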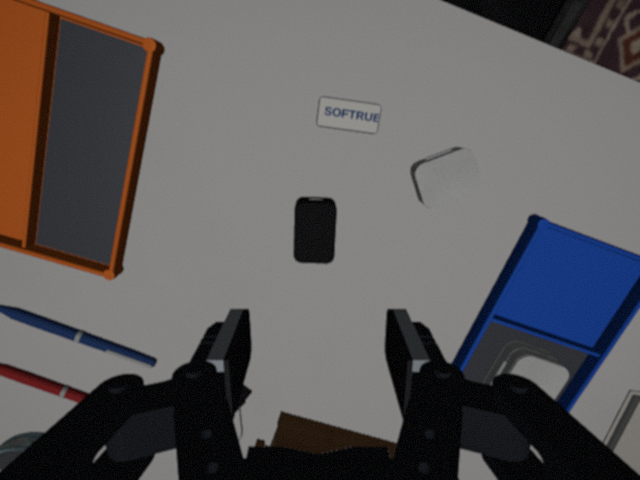

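The adapter is at (315,230), upright in the image and centred. I'll descend and grip.

```bash
python3 -m crank '[{"delta_rot":[0,0,0.5],"xyz":[0.001,-0.002,0.04],"fingers":-0.25},{"delta_rot":[0,0,0.5],"xyz":[0.001,-0.002,0.08],"fingers":-0.25},{"delta_rot":[0,0,0.5],"xyz":[0.001,-0.002,0.12],"fingers":-0.25},{"delta_rot":[0,0,0.5],"xyz":[0.001,-0.002,0.14],"fingers":-0.25},{"delta_rot":[0,0,0.5],"xyz":[0.001,-0.002,0.147],"fingers":-0.25},{"delta_rot":[0,0,0.5],"xyz":[0.001,-0.002,0.147],"fingers":-0.25},{"delta_rot":[0,0,0.5],"xyz":[0.001,-0.002,0.147],"fingers":0.6},{"delta_rot":[0,0,0.5],"xyz":[0.001,-0.002,0.147],"fingers":0.6},{"delta_rot":[0,0,0.5],"xyz":[0.001,-0.002,0.147],"fingers":0.6},{"delta_rot":[0,0,0.5],"xyz":[0.001,-0.002,0.147],"fingers":0.6}]' 40
python3 -m crank '[{"delta_rot":[0,0,0],"xyz":[0,0,0],"fingers":0.6},{"delta_rot":[0,0,0],"xyz":[0,0,0],"fingers":0.6},{"delta_rot":[0,0,0],"xyz":[0,0,-0.02],"fingers":0.6},{"delta_rot":[0,0,0],"xyz":[0,0,-0.05],"fingers":0.6},{"delta_rot":[0,0,0],"xyz":[0,0,-0.09],"fingers":0.6},{"delta_rot":[0,0,0],"xyz":[0,0,-0.1],"fingers":0.6},{"delta_rot":[0,0,0],"xyz":[0,0,-0.1],"fingers":0.6}]'
python3 -c "
from h import *
go(.4735,.398,.1,89.2)"
```

```text
t: 11.45
eef_pos: [0.492, 0.1924, 0.0051]
tool_rot: [0.001, -0.162, 0.987, 0.0]
contact_force: [-0.9, -0.3, 5.8]
gripper_width: 0.339
grasp_force: 40.7
t: 12.15
eef_pos: [0.4922, 0.1918, 0.1054]
tool_rot: [0.002, -0.162, 0.987, 0.0]
contact_force: [-0.2, 0.1, -1.2]
gripper_width: 0.34
grasp_force: 39.9
xyz [-0.0482  0.2013  0.0055] rot [ 0.   0.2 19.4] q7 0.75
```

```bash
python3 -m crank '[{"delta_rot":[0,0,5],"xyz":[-0.012,0.05,0],"fingers":0.6},{"delta_rot":[0,0,10],"xyz":[-0.024,0.1,0],"fingers":0.6},{"delta_rot":[0,0,15],"xyz":[-0.036,0.15,0],"fingers":0.6},{"delta_rot":[0,0,19.4],"xyz":[-0.048,0.195,0],"fingers":0.6},{"delta_rot":[0,0,19.4],"xyz":[-0.048,0.201,0],"fingers":0.6},{"delta_rot":[0,0,19.4],"xyz":[-0.048,0.201,0.005],"fingers":0.6},{"delta_rot":[0,0,19.4],"xyz":[-0.048,0.201,0.005],"fingers":0.6},{"delta_rot":[0,0,19.4],"xyz":[-0.048,0.201,0.005],"fingers":0.6}]'
python3 -c "
from h import *
go(.4735,.398,.009,89.2)
c=seg('wrist','adapter',.024,'w6.png')"
```

```text
t: 12.95
eef_pos: [0.4728, 0.3945, 0.0972]
tool_rot: [-0.0, 0.007, 1.0, -0.001]
contact_force: [0.0, 0.1, -0.5]
gripper_width: 0.337
grasp_force: 39.9
xyz [-0.0007  0.0037  0.0882] rot [-0.2 -0.  -0.1] q7 0.18
adapter 0.59 [316. 330.] 10281 [523.3 394.4  51.2  91.1  89. ]
```

View pics/w6.png

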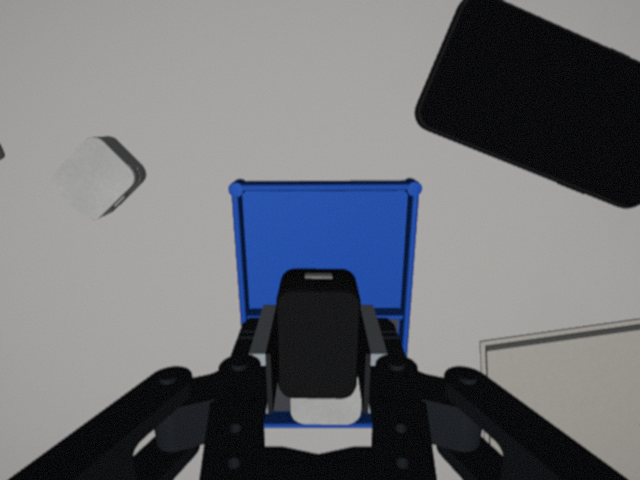

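The adapter is held square above the bare bay, so I'll lower and release it.

```bash
python3 -m crank '[{"delta_rot":[0,0,0],"xyz":[-0.001,0.003,0.02],"fingers":0.6},{"delta_rot":[0,0,0],"xyz":[-0.001,0.003,0.04],"fingers":0.6},{"delta_rot":[0,0,0],"xyz":[-0.001,0.003,0.06],"fingers":0.6},{"delta_rot":[0,0,0],"xyz":[-0.001,0.003,0.075],"fingers":0.6},{"delta_rot":[0,0,0],"xyz":[-0.001,0.003,0.083],"fingers":0.6},{"delta_rot":[0,0,0],"xyz":[-0.001,0.003,0.087],"fingers":0.6},{"delta_rot":[0,0,0],"xyz":[-0.001,0.003,0.087],"fingers":0.6},{"delta_rot":[0,0,0],"xyz":[-0.001,0.003,0.087],"fingers":0.6}]'
python3 -m crank '[{"delta_rot":[0,0,0],"xyz":[0,0,0],"fingers":0},{"delta_rot":[0,0,0],"xyz":[0,0,0],"fingers":0},{"delta_rot":[0,0,0],"xyz":[0,0,0],"fingers":0},{"delta_rot":[0,0,0],"xyz":[0,0,-0.03],"fingers":0},{"delta_rot":[0,0,0],"xyz":[0,0,-0.07],"fingers":0},{"delta_rot":[0,0,0],"xyz":[0,0,-0.12],"fingers":0},{"delta_rot":[0,0,0],"xyz":[0,0,-0.17],"fingers":0},{"delta_rot":[0,0,0],"xyz":[0,0,-0.2],"fingers":0},{"delta_rot":[0,0,0],"xyz":[0,0,-0.2],"fingers":0}]'
python3 -c "
from h import *
c=seg('wrist','adapter',.026,'w7.png')
c=seg('wrist','earbud_case',.026)
s=telemetry.get_obs()
go(.6985,.037,.2,-5.5);go(.5,.1,.2,-5.5)"
```

```text
t: 13.85
eef_pos: [0.4733, 0.4009, 0.0122]
tool_rot: [0.0, 0.006, 1.0, 0.0]
contact_force: [-0.0, 0.2, -0.5]
gripper_width: 0.343
grasp_force: 39.9
t: 14.75
eef_pos: [0.4742, 0.4029, 0.2171]
tool_rot: [0.003, 0.006, 1.0, 0.003]
contact_force: [0.1, 0.1, 0.3]
gripper_width: 0.497
grasp_force: 0.0
adapter 0.66 [313. 208.] 1862 [472.6 401.7  29.4  48.5  88.3]
earbud_case 0.85 [165. 158.] 2146 [424.6 275.1  32.9  44.8  39.4]
earbud_case 0.59 [316. 298.] 3328 [554.8 398.5  47.6  67.8  88. ]
xyz [-0.2303 -0.3596  0.0107] rot [ -0.   -0.1 -85.2] q7 0.27
xyz [-0.031  -0.2991  0.0108] rot [ -0.   -0.1 -85.2] q7 0.27
```

View pics/w7.png

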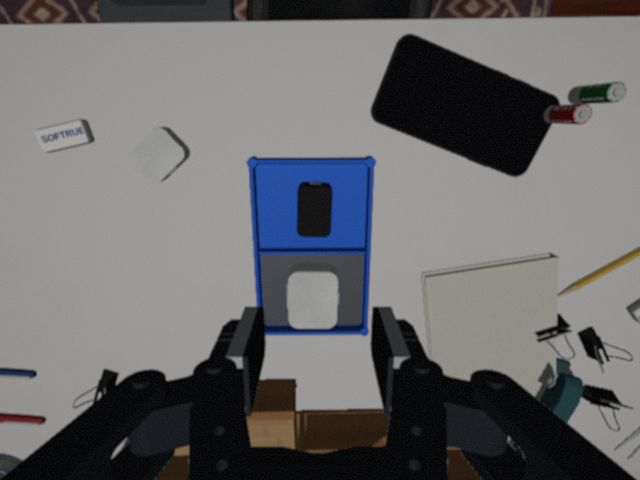

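Adapter (313,208) and case (313,298) both lie flat in their bays. Now the red pen.

```bash
python3 -m crank '[{"delta_rot":[0,0,8],"xyz":[-0.005,-0.05,0],"fingers":0},{"delta_rot":[0,0,16],"xyz":[-0.01,-0.1,0],"fingers":0},{"delta_rot":[0,0,24],"xyz":[-0.015,-0.15,0],"fingers":0},{"delta_rot":[0,0,32],"xyz":[-0.02,-0.2,0],"fingers":0},{"delta_rot":[0,0,40],"xyz":[-0.025,-0.25,0],"fingers":0},{"delta_rot":[0,0,48],"xyz":[-0.031,-0.3,0],"fingers":0},{"delta_rot":[0,0,56],"xyz":[-0.07,-0.315,0],"fingers":0},{"delta_rot":[0,0,64],"xyz":[-0.11,-0.33,0],"fingers":0},{"delta_rot":[0,0,72],"xyz":[-0.15,-0.345,0.005],"fingers":0},{"delta_rot":[0,0,80],"xyz":[-0.19,-0.36,0.01],"fingers":0}]'
python3 -c "
from h import *
go(.6985,.037,.15,-5.5)"
```

```text
t: 15.95
eef_pos: [0.6593, 0.0364, 0.1997]
tool_rot: [-0.001, 0.65, 0.76, -0.001]
contact_force: [0.8, -0.2, 0.4]
gripper_width: 0.503
grasp_force: 0.0
xyz [-0.0055  0.039   0.0496] rot [-0.1  0.  14.4] q7 -0.33
```

```bash
python3 -m crank '[{"delta_rot":[0,0,7],"xyz":[-0.003,0.02,0.025],"fingers":0},{"delta_rot":[0,0,14.4],"xyz":[-0.0055,0.039,0.05],"fingers":0},{"delta_rot":[0,0,14.4],"xyz":[-0.0055,0.039,0.05],"fingers":0},{"delta_rot":[0,0,14.4],"xyz":[-0.0055,0.039,0.05],"fingers":0},{"delta_rot":[0,0,14.4],"xyz":[-0.0055,0.039,0.05],"fingers":0}]'
python3 -c "
from h import *
c=seg('wrist','red_pen',.008,'w8.png')
go(.6985,.037,.005,-5.5)"
```

```text
t: 16.45
eef_pos: [0.6974, 0.0393, 0.1523]
tool_rot: [-0.0, 0.737, 0.676, 0.0]
contact_force: [-1.2, 0.6, 0.7]
gripper_width: 0.502
grasp_force: 0.0
red_pen 0.88 [322. 226.] 2138 [703.   33.  136.8  10.4  85. ]
xyz [-0.002   0.0007  0.148 ] rot [ 0.1 -0.   0.5] q7 -0.56
```

View pics/w8.png

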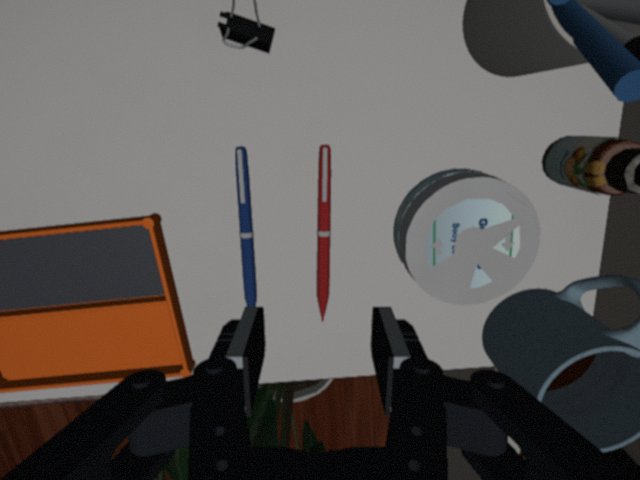

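Red pen at (323,232), blue pen at (245,228), jar edge at (395,235). I'll grip with a narrow opening so nothing else is touched.

```bash
python3 -c "
from h import *
go(.701,.034,.005,-5.2)"
python3 -m crank '[{"delta_rot":[0,0,0.2],"xyz":[0.003,0.003,0.04],"fingers":0.3},{"delta_rot":[0,0,0.2],"xyz":[0.003,0.003,0.08],"fingers":0.3},{"delta_rot":[0,0,0.2],"xyz":[0.003,0.003,0.11],"fingers":0.3},{"delta_rot":[0,0,0.2],"xyz":[0.003,0.003,0.11],"fingers":0.3},{"delta_rot":[0,0,0.2],"xyz":[0.003,0.003,0.11],"fingers":0.3}]'
python3 -c "
from h import *
go(.701,.034,.005,-5.2)
c=seg('wrist','red_pen',.008,'w9.png')"
```

```text
xyz [-0.0047  0.0034  0.148 ] rot [ 0.1 -0.   0.2] q7 -0.56
t: 17.05
eef_pos: [0.7015, 0.0416, 0.0429]
tool_rot: [0.0, 0.739, 0.674, 0.0]
contact_force: [-0.6, -0.5, 0.5]
gripper_width: 0.35
grasp_force: 0.0
xyz [-0.0076  0.0002  0.0379] rot [ 0.  -0.  -0.1] q7 -0.63
red_pen 0.76 [316. 283.] 4832 [702.6  32.9 138.3  10.7  84.2]
```

View pics/w9.png

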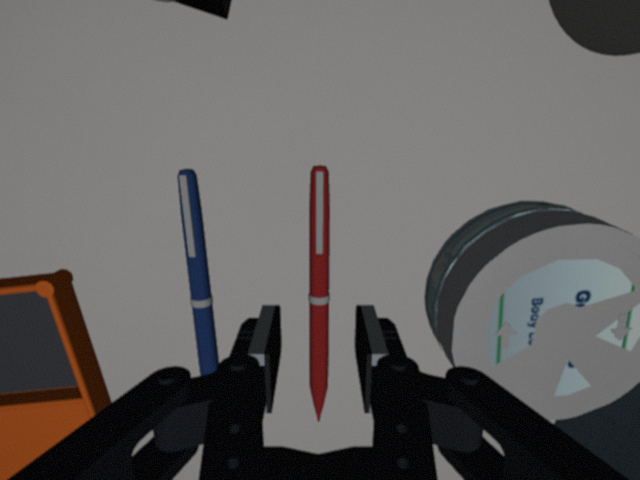

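The pen is centred at (318,290) between the fingers, and the jar edge at (430,290) is clear of the finger backs. I'll descend slowly and grip.

```bash
python3 -m crank '[{"delta_rot":[0,0,0],"xyz":[-0.007,0,0.01],"fingers":0.3},{"delta_rot":[0,0,0],"xyz":[-0.007,0,0.02],"fingers":0.3},{"delta_rot":[0,0,0],"xyz":[-0.007,0,0.03],"fingers":0.3},{"delta_rot":[0,0,0],"xyz":[-0.007,0,0.038],"fingers":0.3},{"delta_rot":[0,0,0],"xyz":[-0.007,0,0.038],"fingers":0.3},{"delta_rot":[0,0,0],"xyz":[-0.007,0,0.038],"fingers":0.3},{"delta_rot":[0,0,0],"xyz":[-0.007,0,0.038],"fingers":1},{"delta_rot":[0,0,0],"xyz":[-0.007,0,0.038],"fingers":1},{"delta_rot":[0,0,0],"xyz":[-0.007,0,0.038],"fingers":1},{"delta_rot":[0,0,0],"xyz":[-0.007,0,0.038],"fingers":1}]' 30
python3 -m crank '[{"delta_rot":[0,0,0],"xyz":[0,0,0],"fingers":1},{"delta_rot":[0,0,0],"xyz":[0,0,-0.01],"fingers":1},{"delta_rot":[0,0,0],"xyz":[0,0,-0.04],"fingers":1},{"delta_rot":[0,0,0],"xyz":[0,0,-0.08],"fingers":1},{"delta_rot":[0,0,0],"xyz":[0,0,-0.13],"fingers":1},{"delta_rot":[0,0,0],"xyz":[0,0,-0.18],"fingers":1},{"delta_rot":[0,0,0],"xyz":[0,0,-0.18],"fingers":1}]'
python3 -c "
from h import *
c=cam('wrist')
c=seg('wrist','red_pen',.19)
c=seg('wrist','writing_tray',.016)
go(.55,.023,.18,91);go(.492,.0235,.18,91)"
```

```text
t: 18.15
eef_pos: [0.7009, 0.0347, 0.0042]
tool_rot: [0.0, 0.739, 0.674, 0.0]
contact_force: [-0.4, -0.6, 2.2]
gripper_width: 0.11
grasp_force: 31.1
t: 18.85
eef_pos: [0.7046, 0.0361, 0.1929]
tool_rot: [0.004, 0.739, 0.673, 0.006]
contact_force: [1.2, 0.4, -0.1]
gripper_width: 0.107
grasp_force: 30.8
red_pen 0.63 [317. 298.] 7071 [704.4  37.2 130.6  10.3  84.6]
writing_tray 0.8 [ 95. 288.] 27934 [498.5  -6.9 177.6 139.5   0.9]
xyz [-0.0249 -0.1477  0.0024] rot [-0.1  0.2 83.7] q7 -0.54
xyz [-0.0297 -0.2055  0.0026] rot [-0.1  0.2 83.7] q7 -0.54
```

```bash
python3 -m crank '[{"delta_rot":[0,0,0],"xyz":[-0.006,-0.05,0],"fingers":1},{"delta_rot":[0,0,0],"xyz":[-0.012,-0.1,0],"fingers":1},{"delta_rot":[0,0,-8],"xyz":[-0.02,-0.14,0],"fingers":1},{"delta_rot":[0,0,-16],"xyz":[-0.025,-0.17,0],"fingers":1},{"delta_rot":[0,0,-24],"xyz":[-0.03,-0.205,0],"fingers":1},{"delta_rot":[0,0,-32],"xyz":[-0.03,-0.205,0],"fingers":1},{"delta_rot":[0,0,-40],"xyz":[-0.03,-0.205,0],"fingers":1},{"delta_rot":[0,0,-48],"xyz":[-0.03,-0.205,0],"fingers":1},{"delta_rot":[0,0,-56],"xyz":[-0.03,-0.205,0],"fingers":1},{"delta_rot":[0,0,-64],"xyz":[-0.03,-0.205,0],"fingers":1}]'
python3 -m crank '[{"delta_rot":[0,0,-8],"xyz":[0,0,0],"fingers":1},{"delta_rot":[0,0,-16],"xyz":[0,0,0],"fingers":1},{"delta_rot":[0,0,-24],"xyz":[0,0,0],"fingers":1},{"delta_rot":[0,0,-32],"xyz":[0,0,0],"fingers":1},{"delta_rot":[0,0,-32],"xyz":[0,0,0],"fingers":1},{"delta_rot":[0,0,-32],"xyz":[0,0,0],"fingers":1}]'
python3 -c "
from h import *
c=seg('wrist','writing_tray',.016,'w10.png')
print(telemetry.get_obs()['eef_pos'])
c=seg('wrist','red_pen',.19)
go(.4945,.0245,.06,91)"
```

```text
t: 20.1
eef_pos: [0.4926, 0.0235, 0.1824]
tool_rot: [-0.001, 0.267, 0.964, -0.0]
contact_force: [0.0, 0.7, -0.3]
gripper_width: 0.111
grasp_force: 30.8
t: 20.7
eef_pos: [0.493, 0.0236, 0.1828]
tool_rot: [-0.001, -0.004, 1.0, 0.0]
contact_force: [-0.9, 0.1, 0.0]
gripper_width: 0.105
grasp_force: 30.8
writing_tray 0.58 [264. 202.] 30289 [494.5  -8.7 173.2 136.6   1. ]
[0.49329537 0.02367764 0.18322821]
red_pen 0.71 [318. 297.] 6895 [490.9  24.9  10.2 125.7  89.9]
xyz [-0.001   0.0008  0.1235] rot [-0.  -0.  -0.4] q7 0.94
```

View pics/w10.png

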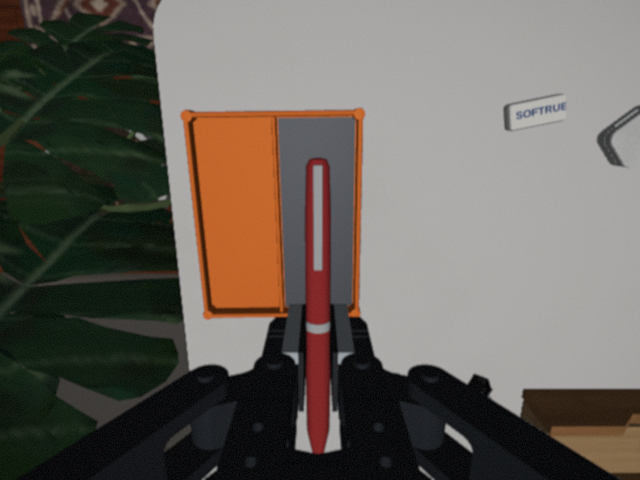

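The pen is held over the felt lane, aligned with it, spanning rows 158–450. I'll lower and release.

```bash
python3 -m crank '[{"delta_rot":[0,0,-0.2],"xyz":[0,0,0.04],"fingers":1},{"delta_rot":[0,0,-0.2],"xyz":[0,0,0.08],"fingers":1},{"delta_rot":[0,0,-0.2],"xyz":[0,0,0.12],"fingers":1},{"delta_rot":[0,0,-0.2],"xyz":[0,0,0.145],"fingers":1},{"delta_rot":[0,0,-0.2],"xyz":[0,0,0.16],"fingers":1},{"delta_rot":[0,0,-0.2],"xyz":[0,0,0.168],"fingers":1},{"delta_rot":[0,0,-0.2],"xyz":[0,0,0.173],"fingers":1},{"delta_rot":[0,0,-0.2],"xyz":[0,0,0.173],"fingers":1},{"delta_rot":[0,0,-0.2],"xyz":[0,0,0.173],"fingers":1}]'
python3 -m crank '[{"delta_rot":[0,0,0],"xyz":[0,0,0],"fingers":0.5},{"delta_rot":[0,0,0],"xyz":[0,0,0],"fingers":0.5},{"delta_rot":[0,0,0],"xyz":[0,0,0],"fingers":0.5},{"delta_rot":[0,0,0],"xyz":[0,0,-0.03],"fingers":0.5},{"delta_rot":[0,0,0],"xyz":[0,0,-0.07],"fingers":0.5},{"delta_rot":[0,0,0],"xyz":[0,0,-0.12],"fingers":0.5},{"delta_rot":[0,0,0],"xyz":[0,0,-0.17],"fingers":0.3},{"delta_rot":[0,0,0],"xyz":[0,0,-0.2],"fingers":0.1},{"delta_rot":[0,0,0],"xyz":[0,0,-0.2],"fingers":0.1}]'
python3 -c "
from h import *
c=seg('wrist','red_pen',.014,'w11.png')
c=seg('wrist','writing_tray',.016)
c=seg('wrist','eraser',.013)
go(.408,.189,.15,10.5)"
```

```text
t: 21.8
eef_pos: [0.4942, 0.0238, 0.0113]
tool_rot: [0.001, -0.007, 1.0, -0.0]
contact_force: [0.3, 0.8, 0.5]
gripper_width: 0.107
grasp_force: 30.8
t: 22.7
eef_pos: [0.4961, 0.0246, 0.2149]
tool_rot: [0.004, -0.007, 1.0, -0.0]
contact_force: [0.3, -0.5, 0.2]
gripper_width: 0.446
grasp_force: 0.0
red_pen 0.61 [316. 203.] 1547 [498.4  24.1 137.5   9.7   1. ]
red_pen 0.32 [516. 106.] 1382 [409.4 185.2  19.8  44.6  10.5]
writing_tray 0.64 [277. 201.] 28314 [495.   -8.7 173.1 136.6   0.9]
eraser 0.93 [517. 115.] 1439 [410.  185.6  20.9  46.3  13.9]
xyz [0.082  0.1668 0.0595] rot [-0.1 -0.1 80.4] q7 0.98
```

View pics/w11.png

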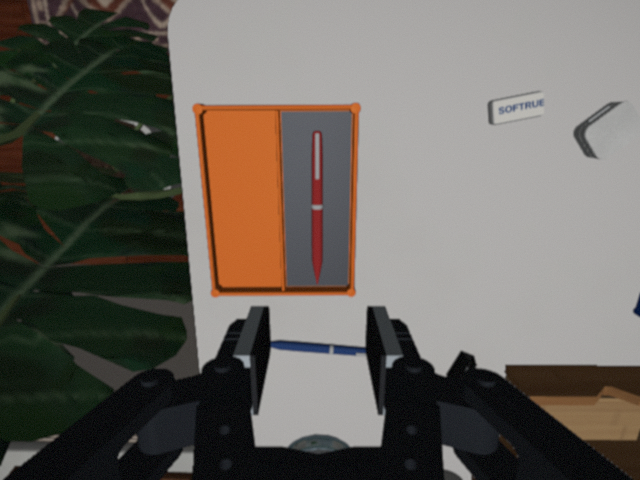

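The red pen lies flat in the felt lane (316,205), with the blue pen and clip untouched. Next is the eraser at (517,107).

```bash
python3 -m crank '[{"delta_rot":[0,0,8],"xyz":[0.02,0.04,0],"fingers":0.1},{"delta_rot":[0,0,16],"xyz":[0.04,0.08,0.01],"fingers":0.1},{"delta_rot":[0,0,24],"xyz":[0.06,0.12,0.02],"fingers":0.1},{"delta_rot":[0,0,32],"xyz":[0.08,0.16,0.03],"fingers":0.1},{"delta_rot":[0,0,40],"xyz":[0.082,0.166,0.04],"fingers":0.1},{"delta_rot":[0,0,48],"xyz":[0.082,0.166,0.05],"fingers":0.1},{"delta_rot":[0,0,56],"xyz":[0.082,0.166,0.06],"fingers":0.1},{"delta_rot":[0,0,64],"xyz":[0.082,0.166,0.06],"fingers":0.1},{"delta_rot":[0,0,72],"xyz":[0.082,0.166,0.06],"fingers":0.1},{"delta_rot":[0,0,80],"xyz":[0.082,0.166,0.06],"fingers":0.1}]'
python3 -m crank '[{"delta_rot":[0,0,0],"xyz":[0,0,0.04],"fingers":0.1},{"delta_rot":[0,0,0],"xyz":[0,0,0.08],"fingers":0.1},{"delta_rot":[0,0,0],"xyz":[0,0,0.08],"fingers":0.1},{"delta_rot":[0,0,0],"xyz":[0,0,0.08],"fingers":0.1},{"delta_rot":[0,0,0],"xyz":[0,0,0.08],"fingers":0.1}]'
python3 -c "
from h import *
c=seg('wrist','eraser',.009,'w12.png')
go(.408,.188,.004,11.5)"
```

```text
t: 24.0
eef_pos: [0.4082, 0.1883, 0.1495]
tool_rot: [-0.001, 0.639, 0.769, -0.001]
contact_force: [0.3, -0.4, 0.7]
gripper_width: 0.452
grasp_force: 0.0
t: 24.5
eef_pos: [0.4098, 0.1892, 0.0719]
tool_rot: [0.0, 0.637, 0.771, 0.001]
contact_force: [0.3, -0.0, 0.7]
gripper_width: 0.455
grasp_force: 0.0
eraser 0.71 [312. 267.] 2733 [408.5 189.9  20.5  45.2  11.5]
xyz [-0.0006 -0.0025  0.0681] rot [ 0.2 -0.  -0.6] q7 -0.85
```

View pics/w12.png

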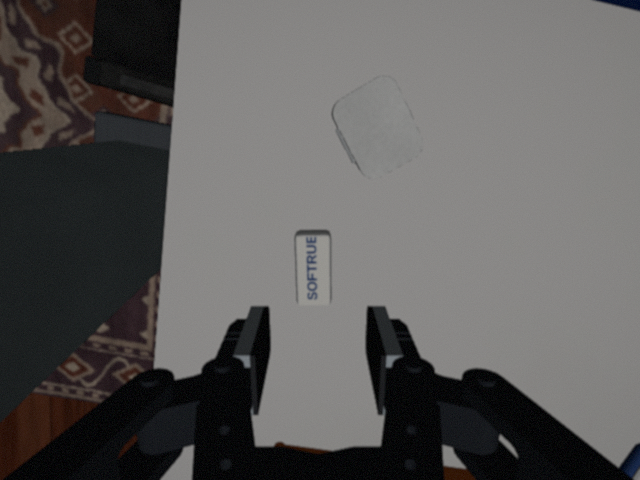

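The eraser is at (313,267), aligned with the fingers and about 1.5 mm off centre. I'll grip and lift.

```bash
python3 -m crank '[{"delta_rot":[0,0,-0.5],"xyz":[0.0005,-0.0018,0.03],"fingers":0.1},{"delta_rot":[0,0,-0.5],"xyz":[0.0005,-0.0018,0.055],"fingers":0.1},{"delta_rot":[0,0,-0.5],"xyz":[0.0005,-0.0018,0.065],"fingers":0.1},{"delta_rot":[0,0,-0.5],"xyz":[0.0005,-0.0018,0.067],"fingers":0.1},{"delta_rot":[0,0,-0.5],"xyz":[0.0005,-0.0018,0.067],"fingers":0.1},{"delta_rot":[0,0,-0.5],"xyz":[0.0005,-0.0018,0.067],"fingers":0.9},{"delta_rot":[0,0,-0.5],"xyz":[0.0005,-0.0018,0.067],"fingers":0.9},{"delta_rot":[0,0,-0.5],"xyz":[0.0005,-0.0018,0.067],"fingers":0.9},{"delta_rot":[0,0,-0.5],"xyz":[0.0005,-0.0018,0.067],"fingers":0.9},{"delta_rot":[0,0,-0.5],"xyz":[0.0005,-0.0018,0.067],"fingers":0.9}]' 30
python3 -m crank '[{"delta_rot":[0,0,0],"xyz":[0,0,0],"fingers":0.9},{"delta_rot":[0,0,0],"xyz":[0,0,-0.02],"fingers":0.9},{"delta_rot":[0,0,0],"xyz":[0,0,-0.06],"fingers":0.9},{"delta_rot":[0,0,0],"xyz":[0,0,-0.1],"fingers":0.9},{"delta_rot":[0,0,0],"xyz":[0,0,-0.12],"fingers":0.9},{"delta_rot":[0,0,0],"xyz":[0,0,-0.12],"fingers":0.9}]'
python3 -c "
from h import *
go(.4945,-.0415,.12,1);go(.47,.07,.12,1)"
```

```text
t: 25.6
eef_pos: [0.408, 0.189, 0.0047]
tool_rot: [0.001, 0.634, 0.774, 0.001]
contact_force: [-0.8, -0.1, 5.5]
gripper_width: 0.223
grasp_force: 29.4
t: 26.2
eef_pos: [0.4093, 0.1896, 0.1269]
tool_rot: [0.002, 0.634, 0.773, 0.003]
contact_force: [0.9, 0.7, -0.3]
gripper_width: 0.221
grasp_force: 29.7
xyz [-0.2433  0.0381  0.007 ] rot [ 0.4 -0.1 10.3] q7 -0.74
xyz [-0.1292  0.036   0.0071] rot [ 0.4 -0.1 10.3] q7 -0.74
```

```bash
python3 -m crank '[{"delta_rot":[0,0,3],"xyz":[-0.045,0.012,0],"fingers":0.9},{"delta_rot":[0,0,6],"xyz":[-0.09,0.025,0],"fingers":0.9},{"delta_rot":[0,0,10],"xyz":[-0.13,0.036,0],"fingers":0.9},{"delta_rot":[0,0,10],"xyz":[-0.18,0.037,0],"fingers":0.9},{"delta_rot":[0,0,10],"xyz":[-0.22,0.038,0],"fingers":0.9},{"delta_rot":[0,0,10],"xyz":[-0.243,0.038,0],"fingers":0.9},{"delta_rot":[0,0,10],"xyz":[-0.243,0.038,0.02],"fingers":0.9},{"delta_rot":[0,0,10],"xyz":[-0.243,0.038,0.02],"fingers":0.9},{"delta_rot":[0,0,10],"xyz":[-0.243,0.038,0.02],"fingers":0.9}]'
python3 -c "
from h import *
c=seg('wrist','eraser',.11,'w13.png')
c=seg('wrist','writing_tray',.016)
go(.4945,-.0415,.0105,1)"
```

```text
t: 27.1
eef_pos: [0.4916, -0.0415, 0.1032]
tool_rot: [-0.001, 0.698, 0.716, -0.0]
contact_force: [-0.3, -0.3, 1.2]
gripper_width: 0.224
grasp_force: 29.7
eraser 0.73 [318. 328.] 5174 [493.  -39.3  19.4  45.8   1. ]
writing_tray 0.84 [318. 189.] 60546 [494.6  -8.3 172.2 137.1   1.1]
xyz [-0.0002  0.0017  0.0937] rot [0.1 0.  0.5] q7 -0.39
```

View pics/w13.png

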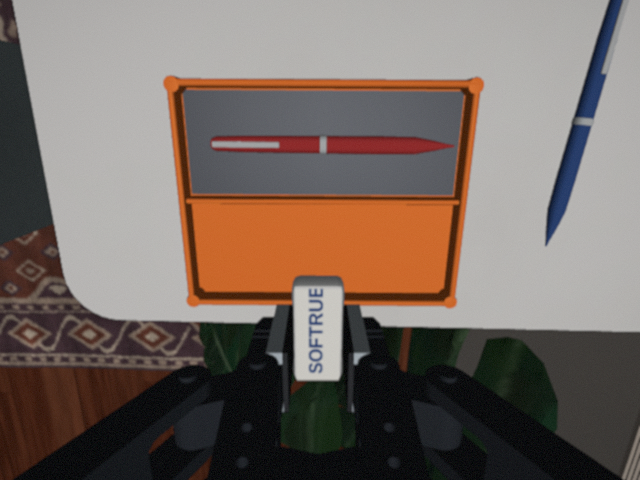

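The eraser is held across the bare lane at mid-length, with about 9 mm of margin at each end. I'll lower, release and back off.

```bash
python3 -m crank '[{"delta_rot":[0,0,0.5],"xyz":[0,0.001,0.03],"fingers":0.9},{"delta_rot":[0,0,0.5],"xyz":[0,0.001,0.055],"fingers":0.9},{"delta_rot":[0,0,0.5],"xyz":[0,0.001,0.075],"fingers":0.9},{"delta_rot":[0,0,0.5],"xyz":[0,0.001,0.087],"fingers":0.9},{"delta_rot":[0,0,0.5],"xyz":[0,0.001,0.092],"fingers":0.9},{"delta_rot":[0,0,0.5],"xyz":[0,0.001,0.093],"fingers":0.9},{"delta_rot":[0,0,0.5],"xyz":[0,0.001,0.093],"fingers":0.9},{"delta_rot":[0,0,0.5],"xyz":[0,0.001,0.093],"fingers":0.9}]'
python3 -m crank '[{"delta_rot":[0,0,0],"xyz":[0,0,0],"fingers":0.2},{"delta_rot":[0,0,0],"xyz":[0,0,0],"fingers":0.2},{"delta_rot":[0,0,0],"xyz":[0,0,0],"fingers":0.2},{"delta_rot":[0,0,0],"xyz":[0,0,-0.03],"fingers":0.2},{"delta_rot":[0,0,0],"xyz":[0,0,-0.07],"fingers":0.2},{"delta_rot":[0,0,0],"xyz":[0,0,-0.12],"fingers":0.2},{"delta_rot":[0,0,0],"xyz":[0,0,-0.17],"fingers":0.2},{"delta_rot":[0,0,0],"xyz":[0,0,-0.2],"fingers":0.2},{"delta_rot":[0,0,0],"xyz":[0,0,-0.2],"fingers":0.2},{"delta_rot":[0,0,0],"xyz":[0,0,-0.2],"fingers":0.2}]'
python3 -c "
from h import *
c=cam('wrist');a=c['img']
b=cam('scene')['img']
cv2.imwrite('pics/end.png',cv2.resize(np.hstack([a,b])[:,:,::-1],(800,300)))
c=seg('wrist','eraser',.015)
c=seg('wrist','red_pen',.014)
c=seg('wrist','blue_pen',.01)"
```

```text
t: 28.1
eef_pos: [0.4941, -0.0421, 0.0114]
tool_rot: [0.001, 0.702, 0.712, 0.0]
contact_force: [-1.1, -0.1, -0.8]
gripper_width: 0.218
grasp_force: 29.7
t: 29.1
eef_pos: [0.4934, -0.0424, 0.2109]
tool_rot: [0.001, 0.702, 0.712, 0.0]
contact_force: [0.7, 0.0, -0.1]
gripper_width: 0.401
grasp_force: 0.0
eraser 0.77 [319. 214.] 1067 [495.2 -41.4  19.8  43.8   1.5]
red_pen 0.74 [325. 134.] 1948 [499.2  24.6 136.6  11.1   1.6]
blue_pen 0.89 [502. 114.] 2162 [641.7  35.6 137.4  11.8  85.7]
```

View pics/end.png

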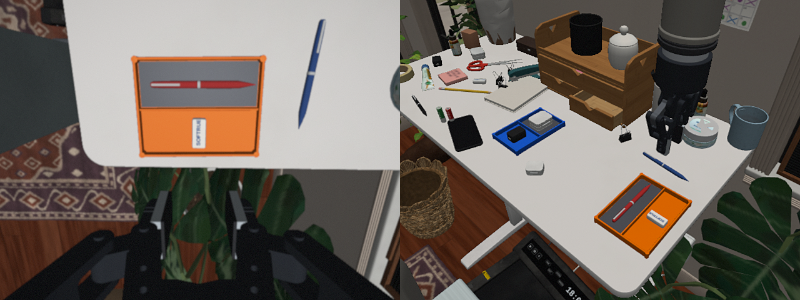

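All four items lie flat in the right bays and lanes, and the blue pen and clip have not moved.

```bash
python3 -c "
from station import job
print(job.hand_in())"
```

```text
the job is handed in; nothing more can be done
None
```

Both kits are made up and the job is handed in at about 29 s: earbud case (felt bay) and adapter (bare bay) in the blue tray, red pen (felt lane) and eraser (bare lane) in the orange tray; the final pictures show all four lying flat, with the blue pen and clip not moved.

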